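# Unload the sample plate chamber onto the leaning rest

### The arm

A 7-joint arm with a two-finger parallel gripper is mounted at the origin on the work surface. World frame = base frame: x ahead of the robot, y to its left, z up, the work surface at z = 0. Lengths are in m, angles in rad, forces in N, time in s.
With the tool pointing down it reaches from about 0.425 to 0.975 m from the base axis. Payload 16.7 kg.
Tool frame: the origin (TCP) lies between the finger pads; the fingertips stand 14 mm ahead of it and the grasp point (between the pads) lies 5 mm behind it; z points along the fingers, y is the line along which they close (so a half turn about z gives the same grasp; the last joint's range is limited). The gripper opens to 85 mm and grips with 20 to 120 N. Pads are 22 mm wide; open, the fingers measure 114 mm over their backs; the gripper's body (76 mm by 85 mm) begins 54 mm behind the grasp point. The pads swing forward as they close: fully open they stand 13 mm farther back than shut.
Start: joints at [-1.353, 0.426, 0.074, 1.606, -0.034, 1.111, -0.067], TCP at [0.242, 0.63, 0.245] pointing down, gripper open.
Joint ranges: [-2.85, 2.85], [-0.5, 2.14], [-1.23, 1.37], [0.21, 2.46], [-1.02, 4.16], [0.16, 2.05], [-2.73, 2.73]. Speed limits (rad/s): [1.89, 1.89, 2.39, 2.39, 3.01, 3.01, 3.01].

### API

Orientations are given as a rotation vector (axis times angle).
In Python, from plant import ctrl, cams gives the robot as it stands. The module is installed in compiled form; this text tells all that it offers.
- The arm moves only by the tool apply_moves, never from a script. Its argument "motion" is a list of rows, each a list of 5 numbers: the shift along the tool's x, y, z each as a share of 500 mm, from -1 to 1, then the turn about the tool's z as a share of 60 degrees, from -1 to 1, then the opening, from -1 (shut) to 1 (fully open). A call has 1 to 10 rows; each row is the pose to reach, as a shift and turn from the pose commanded when the call began, along the tool's axes at that moment; what a row does not reach only later rows make up. A row lasts 1/10 s, in which the tool goes at most 50 mm and 8.59 degrees, less where a joint would pass 70% of its speed; a pose out of reach is approached as far as the arm can. A call with a number of a shift or a turn outside -1 to 1 is refused whole. A call with a gripper value outside its range is refused whole. The fingers move at their own pace and stop on an object; the grip force is fixed at half the most. Time passes only in rows, so rows that repeat a pose let the fingers close. It gives the time, the measured TCP pose, the force, the opening and the grip force at its end, in the units of the state.
- ctrl.read_state(): the state, without advancing time (a new reading comes with each control period).
- cams.snapshot(name): name is "scene" or "top"; returns the picture (480x640x3 uint8, red, green, blue); there is no depth.
- cams.get_calibration(name): a dict with "fovy" (degrees; the focal length in pixels is half the picture's height over the tangent of half this angle, whatever the lens; pixels are square), "cx", "cy" (the principal point, pixels), "dist" ([k1, k2, p1, p2, k3] as OpenCV has them; the pictures are not rectified), "cam_to_world" (4x4, takes a point from camera to world coordinates). Camera axes: x right, y up, looking along -z (the intrinsics and any distortion apply to the point x, -y, -z); pixel columns grow to the right and rows downward; lengths in m; the calibration is good to about 2 mm. A picture is of the moment at which its call begins. get_calibration takes no time and is no camera call.
- ctrl.close_job(): hands the job in; it is judged then, once.
The state is a dict: "clock": time; "joints": joint angles; "joint_velocities": joint speeds; "tau": joint torques, N m; "ee_pos": TCP position; "eef_rot": TCP orientation; "force": force on the tool from outside, world axes, zero at the start; "torque": the same for the moment, N m; "width": opening from 0.0 (shut) to 1.0 (fully open); "finger_force": force on a finger pad.
Only numpy, scipy, OpenCV 4.12 (cv2) and the standard library are available. Lean on these libraries where they do the work, as an engineer would, in place of code of your own. Each camera call takes 0.05 s, during which the arm holds its last target. There are 200 camera calls.

### The job

Pull up the red spring plunger knob, slide the chamber's cover fully open until the plunger drops into its notch, then take out every sample plate and lean it on the black rest: standing on one edge on the base behind the front lip, with its face tilted back against the yellow rail. When all the plates lean there, slide the cover fully shut again so that the plunger snaps home, and leave the other things on the table where they are.

Things in the scene. Friction and masses are not known exactly. Their poses are not given: they have to be found in the camera images.
- chamber: dark steel chamber fixed on the table, 104 (x) x 240 (y) x 76 mm high, open on top under its sliding cover; walls 8, floor 6 mm. Origin: centre of its underside; x points away from the robot, z up. Plates stand on edge in slots at y = -75, -25, 25, 75 mm (13 mm wide, 30 deep), thickness along y, top edges at z = 72 mm. Guide rails at y = -126 and +126 mm run towards the robot to x = -178 mm.
- cover (a joint): the grey cover with a blue panel, 104 x 264 x 6 mm, top face at 84 mm above the table; slides level towards the robot (along the chamber's -x). 0 = shut, 0.110 m = fully open; sliding friction about 2 N.
- plunger (a joint): spring plunger on a tab at the cover's +y side. 0 = down, pin in a notch, cover locked; 0.016 m = fully up. The spring pulls down with 4 N at 0, 8 N fully up. From 0.009 m the pin clears the index rail and the cover slides, carried by the knob. Released, it drops into a notch at either end of the travel (shut, fully open); in between it rides on the rail.
- knob (a point): axis of the red plunger knob (27 mm diameter, 30 tall) at about half its height; with the plunger down it is 36 mm, the knob's underside 20 mm and its top 50 mm above the grey cover's top face. Moves with cover and plunger. Closed and down it is at x = 20, y = 147, z = 114 mm of the chamber frame. Axes as the chamber's.
- rest: black leaning rest fixed on the table; base 110 (x) x 400 (y) mm, 8 mm thick. Origin: underside, base from x = -50 to +60 mm; x points away from its front, z up. A front lip (x = -40 to -30 mm, top at z = 14 mm) keeps a plate's foot from sliding; the foot stands on the base (z = 8 mm) between lip and rail. End posts at y = -194 and +194 mm.
- rail: the yellow back rail of the rest, a level 12 x 12 mm bar 400 mm long along y, front face at x = 0 of the rest, middle at z = 36 mm (top 42 mm). Origin: its middle. Plates lean back (towards the rest's +x) onto it.
- plate1: orange square sample plate, 66 (x) x 10 (y) x 66 (z) mm, about 0.12 kg, with a brass and black square on both faces; may be absent. Origin: its centre. Any edge may be down and either face in front.
- plate2: green square sample plate, 66 (x) x 10 (y) x 66 (z) mm, about 0.12 kg, with a brass and black square on both faces; may be absent. Origin: its centre. Any edge may be down and either face in front.
- plate3: blue square sample plate, 66 (x) x 10 (y) x 66 (z) mm, about 0.12 kg, with a brass and black square on both faces; may be absent. Origin: its centre. Any edge may be down and either face in front.
- plate4: white square sample plate, 66 (x) x 10 (y) x 66 (z) mm, about 0.12 kg, with a brass and black square on both faces; may be absent. Origin: its centre. Any edge may be down and either face in front.
- objective: bystander: microscope objective on a red foot, 42 mm across, 83 mm tall. Origin: under its middle.
- octagon: bystander: eight-sided aluminium block, 96 mm across, 45 mm tall. Origin: under its middle.
- waferbox: bystander: flat round white box, 90 mm across, 18 mm tall. Origin: under its middle.
- bottle: bystander: white bottle, 60 mm across, 130 mm tall. Origin: under its middle.
- dish: bystander: flat glass dish, 70 mm across, 14 mm tall. Origin: under its middle.
- driver: bystander: yellow screwdriver lying on the table, 160 mm long. Origin: under its middle, x along it.

How it is judged:
On the way, in this order (a step that is already met when the one before it is completed fails the run):
1. the cover is fully open and the plunger has dropped into the open notch (value of joint cover above 0.104 m and value of joint plunger below 0.004 m), for 0.2 s.
2. every plate present leans on the rest, released (angle between the y axis of plate1 and the z axis of rest, either way round between 0.87 and 1.47 rad and angle between the y axis of each of plate1, plate2, plate3, plate4 and the x axis of rest, either way round below 0.75 rad and x of plate1 in the frame of rest between -0.03 and 0.01 m and y of plate1 in the frame of rest between -0.19 and 0.19 m and z of plate1 in the frame of rest between 0.03 and 0.048 m and contact force between each of plate1, plate2, plate3, plate4 and rail above 0.05 N and linear speed of each of plate1, plate2, plate3, plate4 below 0.03 m/s and contact force between each of plate1, plate2, plate3, plate4 and the fingers below 0.05 N and angle between the y axis of plate2 and the z axis of rest, either way round between 0.87 and 1.47 rad and x of plate2 in the frame of rest between -0.03 and 0.01 m and y of plate2 in the frame of rest between -0.19 and 0.19 m and z of plate2 in the frame of rest between 0.03 and 0.048 m and angle between the y axis of plate3 and the z axis of rest, either way round between 0.87 and 1.47 rad and x of plate3 in the frame of rest between -0.03 and 0.01 m and y of plate3 in the frame of rest between -0.19 and 0.19 m and z of plate3 in the frame of rest between 0.03 and 0.048 m and angle between the y axis of plate4 and the z axis of rest, either way round between 0.87 and 1.47 rad and x of plate4 in the frame of rest between -0.03 and 0.01 m and y of plate4 in the frame of rest between -0.19 and 0.19 m and z of plate4 in the frame of rest between 0.03 and 0.048 m), for 0.3 s.
3. the cover is shut and the plunger is home (value of joint cover below 0.005 m and value of joint plunger below 0.004 m), for 0.2 s.
At the end, for the whole second after the job is handed in: Each plate stands on the base, tilted 6 to 40 degrees from upright, touching the yellow rail, face within 43 degrees of the rest's front, centre within 190 mm of the rest's middle, still and released; cover within 5 mm of shut, plunger within 4 mm of home (all of step 2 and all of step 3).
It fails at once if one of the six bystanders is moved by more than 40 mm (distance of any of objective, octagon, waferbox, bottle, dish, driver from where it was at the start of the episode above 0.04 m).
It fails at once if the cover is forced along with the plunger down (value of joint cover between 0.02 and 0.09 m and value of joint plunger below 0.005 m).
Of plate1, plate2, plate3, plate4 only 3 to 4 are there at a start; the rules pass over those that are not, and their reading is None.
At some moment in a run one of plate1, plate2, plate3, plate4 may be knocked a few centimetres aside while the robot is not near it.
It also fails if it takes over 210 s, if anything falls off the work surface, if the arm or the gripper's body presses on something with over 40 N, if the wrist force passes 120 N, or if a joint passes its speed limit or range.

## Working session

There is one attempt and no reset: what is moved stays moved. The work goes in short steps, Python scripts to look and compute and a tool call to move; the robot and the scene stay as the last step left them, time stands still between calls to the robot, and variables do not carry over. Pictures are saved under pics/ and viewed, at most 14 in all, crops included, and the job is handed in when it is done.

Besides the shell and the picture viewer there is one more tool, called after "Call:" as a command line: name --pt "numbers of a row" for each row, then --argument value for the rest. apply_moves: Moves the arm, as the interface text tells. Its arguments: {"type":"object","properties":{"motion":{"type":"array","items":{"type":"array","items":{"type":"number"}}}},"required":["motion"]}

```bash
mkdir -p pics
cat > h.py <<'E'
import numpy as np, cv2
from plant import ctrl, cams
from scipy.spatial.transform import Rotation as R
def snap(n,f):
    im=cams.snapshot(n); cv2.imwrite(f'pics/{f}.png',im[:,:,::-1]); return im
def cal(n):
    c=cams.get_calibration(n); f=240/np.tan(np.radians(c['fovy'])/2)
    K=np.array([[f,0,c['cx']],[0,f,c['cy']],[0,0,1.]]); return K,np.array(c['dist'],float),np.array(c['cam_to_world'])
def pix2w(n,uv,z):
    K,d,T=cal(n); uv=np.array(uv,float).reshape(-1,1,2); p=cv2.undistortPoints(uv,K,d).reshape(-1,2)
    r=np.c_[p[:,0],-p[:,1],-np.ones(len(p))]@T[:3,:3].T; o=T[:3,3]
    z=np.broadcast_to(z,len(p)); return o+r*((z-o[2])/r[:,2])[:,None]
def w2pix(n,P):
    K,d,T=cal(n); P=np.array(P,float).reshape(-1,3); q=(P-T[:3,3])@T[:3,:3]; q=q*[1,-1,-1]
    return cv2.projectPoints(q,np.zeros(3),np.zeros(3),K,d)[0].reshape(-1,2)
E
python3 - <<'E'
from h import *
np.set_printoptions(precision=4,suppress=True)
snap('top','t0');snap('scene','s0')
for n in('top','scene'):print(cal(n))
s=ctrl.read_state();print(s)
E
```

```text
(array([[623.5268,   0.    , 326.2858],
       [  0.    , 623.5268, 247.4079],
       [  0.    ,   0.    ,   1.    ]]), array([0.0267, 0.    , 0.    , 0.    , 0.    ]), array([[ 0.027 ,  0.9832, -0.1805,  0.3323],
       [-0.9995,  0.024 , -0.0191,  0.0114],
       [-0.0144,  0.1809,  0.9834,  1.3819],
       [ 0.    ,  0.    ,  0.    ,  1.    ]]))
(array([[520.2235,   0.    , 319.7021],
       [  0.    , 520.2235, 240.2447],
       [  0.    ,   0.    ,   1.    ]]), array([-0.0441,  0.    ,  0.    ,  0.    ,  0.    ]), array([[-0.4178, -0.7846,  0.458 ,  1.0756],
       [ 0.9085, -0.359 ,  0.2138,  0.2484],
       [-0.0033,  0.5055,  0.8628,  1.0171],
       [ 0.    ,  0.    ,  0.    ,  1.    ]]))
{'clock': 0.1, 'joints': array([-1.3535,  0.4266,  0.0738,  1.6065, -0.0341,  1.1108, -0.0671]), 'joint_velocities': array([ 0.0006, -0.002 , -0.0004, -0.0031, -0.0013,  0.0014, -0.0005]), 'tau': array([  0.01  , -95.1521,   3.7721, -46.4401,   0.0197,   0.0066,
        -0.0001]), 'ee_pos': array([0.242 , 0.6298, 0.2447]), 'eef_rot': array([-0.5729, -3.0888,  0.0018]), 'force': array([ 0.4008,  1.1695, -0.1088]), 'torque': array([ 0.026 ,  0.0248, -0.0101]), 'finger_force': 0.0, 'width': 0.9993482949744833}
```

View pics/t0.png

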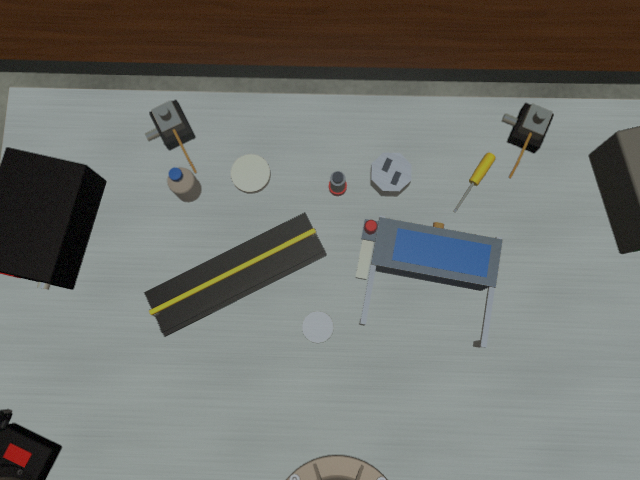

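View pics/s0.png

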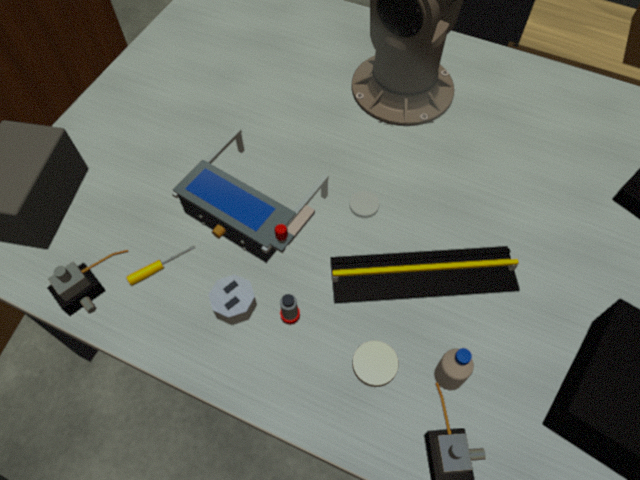

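Run:
```python
from h import *
im=cv2.imread('pics/t0.png')
a=cv2.resize(im[205:355,345:525],None,fx=4,fy=4,interpolation=cv2.INTER_CUBIC);cv2.imwrite('pics/c1.png',a)
b=cv2.resize(im[205:345,135:335],None,fx=4,fy=4,interpolation=cv2.INTER_CUBIC);cv2.imwrite('pics/c2.png',b)
```

```text
(no output)
```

View pics/c1.png

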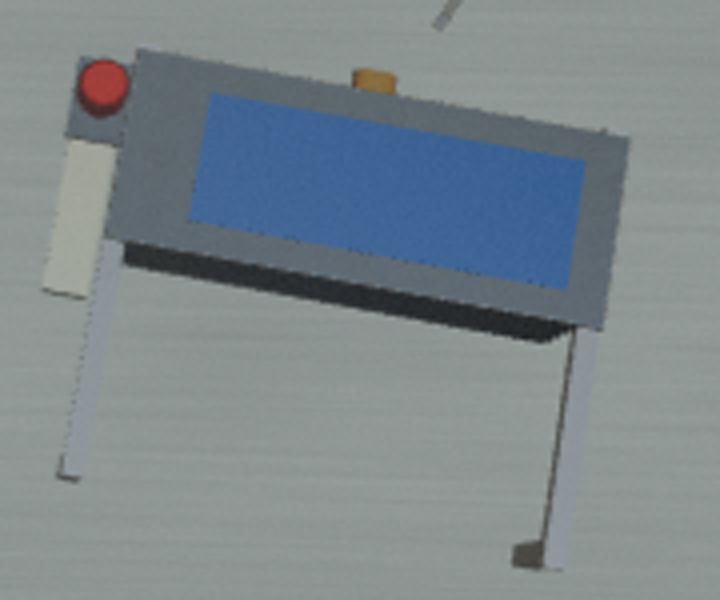

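View pics/c2.png

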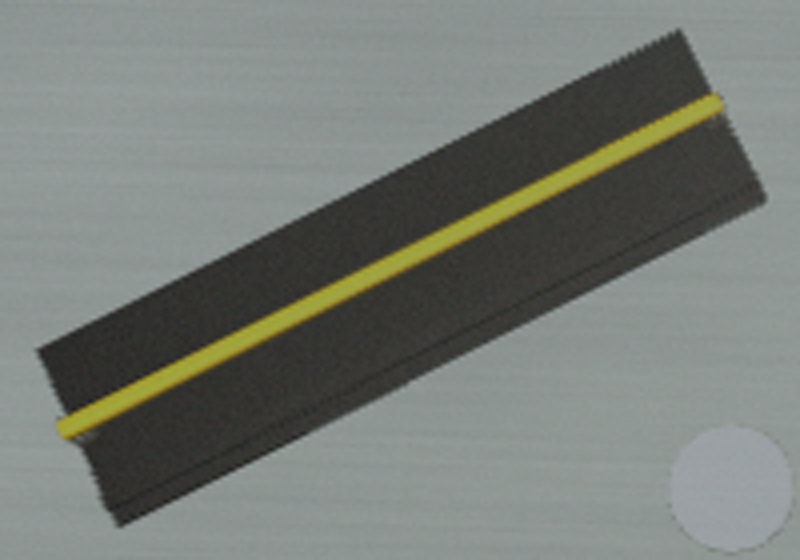

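```bash
cat > fit.py <<'E'
from h import *
from scipy.optimize import least_squares
def fit(n,uv,loc):
    uv=np.array(uv,float);loc=np.array(loc,float)
    def w(p):
        c,s=np.cos(p[2]),np.sin(p[2]);return np.c_[p[0]+c*loc[:,0]-s*loc[:,1],p[1]+s*loc[:,0]+c*loc[:,1],loc[:,2]]
    r=least_squares(lambda p:(w(p)and 0 if 0 else (w2pix(n,w(p))-uv)).ravel(),[.5,0,0]);return r.x,np.abs(r.fun).max()
E
python3 - <<'E'
from fit import *
np.set_printoptions(precision=4,suppress=True)
cv=lambda l,o:(np.array(l)+.5)/4-.5+o
A=fit('top',cv([(137,49),(629,137),(603,330),(107,237)],(345,205)),[(.052,.132,.084),(.052,-.132,.084),(-.052,-.132,.084),(-.052,.132,.084)])
B=fit('top',cv([(38,350),(683,28),(767,200),(120,526)],(135,205)),[(.06,.2,.008),(.06,-.2,.008),(-.05,-.2,.008),(-.05,.2,.008)])
print(A,B)
c,s=np.cos(A[0][2]),np.sin(A[0][2]);k=[A[0][0]+c*.02-s*.147,A[0][1]+s*.02+c*.147];print('knob',k)
print('knob top check',pix2w('top',cv([(104,82)],(345,205)),.134))
# in scene
print(w2pix('scene',[[*k,.134]]), w2pix('scene',[[B[0][0],B[0][1],.008]]))
c,s=np.cos(B[0][2]),np.sin(B[0][2])
for y in(.2,-.2): print('rail top front',w2pix('scene',[[B[0][0]-s*y,B[0][1]+c*y,.042]]))
s=ctrl.read_state(); print(R.from_rotvec(s['eef_rot']).as_matrix())
E
```

```text
(array([ 0.5675, -0.1958, -0.1591]), np.float64(0.9302841580925474)) (array([0.5172, 0.2351, 0.498 ]), np.float64(0.8573648498820603))
knob [np.float64(0.6105640661035231), np.float64(-0.05386423273909119)]
knob top check [[ 0.6099 -0.0538  0.134 ]]
[[281.0096 226.7255]] [[422.9713 271.129 ]]
rail top front [[517.825  258.0468]]
rail top front [[331.5627 269.6667]]
[[-0.9335  0.3586 -0.0003]
 [ 0.3586  0.9335 -0.0011]
 [-0.0001 -0.0011 -1.    ]]
```

```bash
cat > mv.py <<'E'
from h import *
import sys
CH=(.5675,-.1958,-.1591); RE=(.5172,.2351,.498)
def fr(F,x,y): c,s=np.cos(F[2]),np.sin(F[2]); return F[0]+c*x-s*y,F[1]+s*x+c*y
def plan(x,y,z,yaw=None):
    "yaw: world angle of tool y axis (mod pi)"
    s=ctrl.read_state();M=R.from_rotvec(s['eef_rot']).as_matrix()
    d=M.T@(np.array([x,y,z])-s['ee_pos'])
    cur=np.arctan2(M[1,1],M[0,1]); t=0 if yaw is None else -((yaw-cur+np.pi/2)%np.pi-np.pi/2)
    print('pos',s['ee_pos'].round(4),'w',round(s['width'],3),'t',s['clock'],'j7',s['joints'][6].round(2),'| shift',(d/.5).round(4),'turn',round(np.degrees(t)/60,4))
if __name__=='__main__':
    # python mv.py C|R|W x y z [C|R yaw]
    a=sys.argv; F={'C':CH,'R':RE,'W':(0,0,0)}[a[1]]; x,y=fr(F,float(a[2]),float(a[3]))
    yaw={'C':CH[2]+np.pi/2,'R':RE[2]}[a[5]] if len(a)>5 else None
    plan(x,y,float(a[4]),yaw)
E
python3 mv.py C .02 .147 .22 C
```

```text
pos [0.242  0.6298 0.2447] w 0.999 t 0.1 j7 -0.07 | shift [-1.1784 -1.0118  0.0506] turn -0.1984
```

Call:
apply_moves --pt "-0.59 -0.5 0.0 -0.198 0.2" --pt "-0.59 -0.5 0.0 -0.198 0.2" --pt "-0.59 -0.5 0.0 -0.198 0.2" --pt "-0.59 -0.5 0.0 -0.198 0.2" --pt "-0.59 -0.5 0.0 -0.198 0.2" --pt "-0.59 -0.5 0.0 -0.198 0.2" --pt "-0.59 -0.5 0.0 -0.198 0.2" --pt "-0.59 -0.5 0.0 -0.198 0.2" --pt "-0.59 -0.5 0.0 -0.198 0.2" --pt "-0.59 -0.5 0.0 -0.198 0.2"

```text
clock: 1.1
ee_pos: [0.428, 0.2902, 0.2452]
eef_rot: [-0.253, -3.131, 0.0]
force: [-0.3, 0.8, 0.4]
width: 0.598
finger_force: 0.0
```

```bash
python3 mv.py C .02 .147 .22 C
```

```text
pos [0.428  0.2902 0.2452] w 0.598 t 1.1 j7 0.73 | shift [-0.4709 -0.6206  0.0504] turn -0.0021
```

Call:
apply_moves --pt "-0.471 -0.62 0.05 0 0.2" --pt "-0.471 -0.62 0.05 0 0.2" --pt "-0.471 -0.62 0.05 0 0.2" --pt "-0.471 -0.62 0.05 0 0.2" --pt "-0.471 -0.62 0.05 0 0.2" --pt "-0.471 -0.62 0.05 0 0.2" --pt "-0.471 -0.62 0.05 0 0.2" --pt "-0.471 -0.62 0.05 0 0.2" --pt "-0.471 -0.62 0.05 0 0.2" --pt "-0.471 -0.62 0.05 0 0.2"

```text
clock: 2.1
ee_pos: [0.6112, -0.052, 0.2195]
eef_rot: [-0.25, -3.13, 0.0]
force: [-0.4, 0.8, 0.5]
width: 0.601
finger_force: 0.0
```

```bash
python3 mv.py C .02 .147 .118 C
```

```text
pos [ 0.6112 -0.052   0.2195] w 0.601 t 2.1 j7 1.54 | shift [ 0.0006 -0.0038  0.2031] turn -0.0004
```

Call:
apply_moves --pt "0 -0.004 0.1 0 0.2" --pt "0 -0.004 0.18 0 0.2" --pt "0 -0.004 0.212 0 0.2" --pt "0 -0.004 0.212 0 0.2" --pt "0 -0.004 0.212 0 -1" --pt "0 -0.004 0.212 0 -1" --pt "0 -0.004 0.212 0 -1" --pt "0 -0.004 0.212 0 -1" --pt "0 -0.004 0.212 0 -1" --pt "0 -0.004 0.212 0 -1"

```text
clock: 3.1
ee_pos: [0.6118, -0.0552, 0.1168]
eef_rot: [0.251, 3.128, 0.0]
force: [-1.9, -2.5, 5.7]
width: 0.296
finger_force: 58.6
```

```bash
python3 mv.py C .02 .147 .127 C;python3 mv.py C -.09 .147 .127 C; python3 -c "
from h import *
a=snap('top','t1');b=snap('scene','s1')
cv2.imwrite('pics/m1.png',np.hstack([cv2.resize(a[150:300,320:470],None,fx=2.6,fy=2.6),cv2.resize(b[150:300,200:350],None,fx=2.6,fy=2.6)])[:,:,::-1])"
```

```text
pos [ 0.6118 -0.0552  0.1168] w 0.296 t 3.1 j7 1.6 | shift [ 0.0028  0.0023 -0.0205] turn -0.0009
pos [ 0.6118 -0.0552  0.1168] w 0.296 t 3.1 j7 1.6 | shift [ 0.2228  0.0021 -0.0212] turn -0.0009
```

View pics/m1.png

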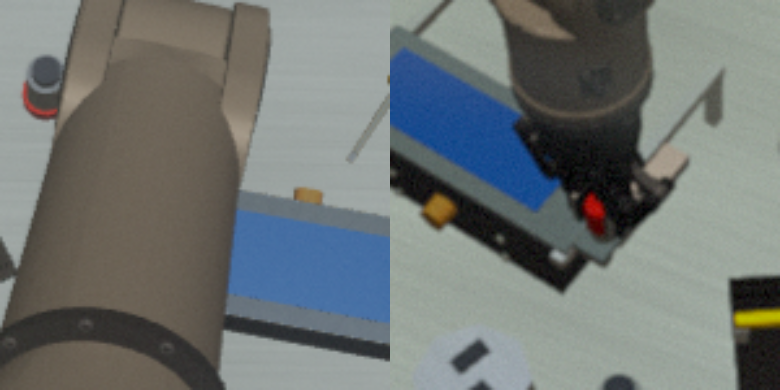

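Call:
apply_moves --pt "0 0 -0.01 0 -1" --pt "0 0 -0.02 0 -1" --pt "0 0 -0.028 0 -1" --pt "0 0 -0.028 0 -1" --pt "0 0 -0.028 0 -1"

```text
clock: 3.7
ee_pos: [0.6108, -0.055, 0.1289]
eef_rot: [0.251, 3.131, -0.001]
force: [-0.1, -4.2, -7.9]
width: 0.293
finger_force: 59.3
```

```bash
python3 mv.py C -.09 .147 .13 C
```

```text
pos [ 0.6108 -0.055   0.1289] w 0.293 t 3.7 j7 1.59 | shift [ 0.2208  0.002  -0.0024] turn -0.0006
```

Call:
apply_moves --pt "0.03 0 -0.001 0 -1" --pt "0.06 0 -0.001 0 -1" --pt "0.09 0 -0.001 0 -1" --pt "0.12 0 -0.001 0 -1" --pt "0.15 0 -0.001 0 -1" --pt "0.18 0 -0.001 0 -1" --pt "0.205 0 -0.001 0 -1" --pt "0.222 0 -0.001 0 -1" --pt "0.222 0 -0.001 0 -1" --pt "0.222 0 -0.001 0 -1"

```text
clock: 4.7
ee_pos: [0.5028, -0.0373, 0.1299]
eef_rot: [0.25, 3.128, -0.0]
force: [7.8, -7.3, -8.2]
width: 0.291
finger_force: 59.5
```

```bash
python3 mv.py C -.09 .147 .12 C
```

```text
pos [ 0.5028 -0.0373  0.1299] w 0.291 t 4.7 j7 1.52 | shift [0.0022 0.0014 0.0197] turn -0.0005
```

Call:
apply_moves --pt "0 0 0.012 0 -1" --pt "0 0 0.026 0 -1" --pt "0 0 0.026 0 -1" --pt "0 0 0.026 0 0.2" --pt "0 0 0.026 0 0.2" --pt "0 0 0.026 0 0.2" --pt "0 0 -0.1 0 0.2" --pt "0 0 -0.2 0 0.2" --pt "0 0 -0.25 0 0.2" --pt "0 0 -0.25 0 0.2"

```text
clock: 5.7
ee_pos: [0.5033, -0.0367, 0.2588]
eef_rot: [0.25, 3.124, 0.004]
force: [-0.1, -0.3, 0.6]
width: 0.597
finger_force: 0.0
```

```bash
python3 mv.py R 0 0 .25 R
```

```text
pos [ 0.5033 -0.0367  0.2588] w 0.597 t 5.7 j7 1.43 | shift [0.059  0.5411 0.0188] turn 0.8722
```

Call:
apply_moves --pt "0.06 0.54 0.0 0.872 -0.2" --pt "0.06 0.54 0.0 0.872 -0.2" --pt "0.06 0.54 0.0 0.872 -0.2" --pt "0.06 0.54 0.0 0.872 -0.2" --pt "0.06 0.54 0.0 0.872 -0.2" --pt "0.06 0.54 0.0 0.872 -0.2" --pt "0.06 0.54 0.0 0.872 -0.2" --pt "0.06 0.54 0.0 0.872 -0.2" --pt "0.06 0.54 0.0 0.872 -0.2" --pt "0.06 0.54 0.0 0.872 -0.2"

```text
clock: 6.7
ee_pos: [0.5145, 0.2331, 0.2538]
eef_rot: [-1.604, -2.701, 0.0]
force: [-0.8, -0.3, -0.4]
width: 0.403
finger_force: 0.0
```

```bash
python3 mv.py R 0 0 .25 R; python3 -c "
from h import *
a=snap('top','t2');b=snap('scene','s2')
cv2.imwrite('pics/m2.png',np.hstack([cv2.resize(a[200:360,340:520],(400,356),interpolation=cv2.INTER_CUBIC),cv2.resize(b[110:290,150:350],(400,356),interpolation=cv2.INTER_CUBIC)])[:,:,::-1])"
```

```text
pos [0.5145 0.2331 0.2538] w 0.403 t 6.7 j7 0.06 | shift [0.001  0.0067 0.0076] turn 0.0011
```

View pics/m2.png

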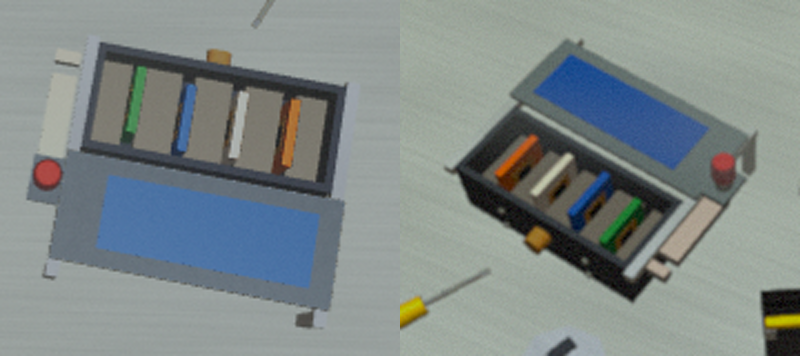

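```bash
python3 -c "
from h import *; from mv import *
for y in(.075,.025,-.025,-.075):
  p=[(*fr(CH,x,y),.072) for x in(.033,-.033)]
  print(((w2pix('top',p)-[340,200]+.5)*400/180-.5).round(0).tolist(), ((w2pix('scene',p)-[150,110]+.5)*[2,356/180]).round(0).tolist())
"; python3 mv.py C 0 .075 .25 C
```

```text
[[141.0, 70.0], [130.0, 136.0]] [[205.0, 239.0], [242.0, 197.0]]
[[193.0, 79.0], [182.0, 146.0]] [[168.0, 218.0], [206.0, 176.0]]
[[244.0, 89.0], [234.0, 155.0]] [[133.0, 196.0], [170.0, 156.0]]
[[296.0, 98.0], [286.0, 165.0]] [[98.0, 176.0], [136.0, 137.0]]
pos [0.5146 0.2333 0.254 ] w 0.4 t 6.8 j7 0.06 | shift [-0.6856 -0.2254  0.0078] turn -0.8724
```

Call:
apply_moves --pt "-0.686 -0.226 0.05 -0.872 -0.35" --pt "-0.686 -0.226 0.05 -0.872 -0.35" --pt "-0.686 -0.226 0.05 -0.872 -0.35" --pt "-0.686 -0.226 0.05 -0.872 -0.35" --pt "-0.686 -0.226 0.05 -0.872 -0.35" --pt "-0.686 -0.226 0.05 -0.872 -0.35" --pt "-0.686 -0.226 0.05 -0.872 -0.35" --pt "-0.686 -0.226 0.05 -0.872 -0.35" --pt "-0.686 -0.226 0.05 -0.872 -0.35" --pt "-0.686 -0.226 0.05 -0.872 -0.35"

```text
clock: 7.8
ee_pos: [0.5785, -0.1233, 0.2287]
eef_rot: [-0.256, -3.131, 0.001]
force: [0.0, 0.4, 1.2]
width: 0.322
finger_force: 0.0
```

```bash
python3 mv.py C 0 .075 .06 C
```

```text
pos [ 0.5785 -0.1233  0.2287] w 0.322 t 7.8 j7 1.64 | shift [-0.0012  0.0035  0.3375] turn -0.0036
```

Call:
apply_moves --pt "-0.001 0.003 0.08 -0.003 -0.35" --pt "-0.001 0.003 0.17 -0.003 -0.35" --pt "-0.001 0.003 0.26 -0.003 -0.35" --pt "-0.001 0.003 0.32 -0.003 -0.35" --pt "-0.001 0.003 0.337 -0.003 -0.35" --pt "-0.001 0.003 0.337 -0.003 -0.35" --pt "-0.001 0.003 0.337 -0.003 -1" --pt "-0.001 0.003 0.337 -0.003 -1" --pt "-0.001 0.003 0.337 -0.003 -1" --pt "-0.001 0.003 0.337 -0.003 -1"

```text
clock: 8.8
ee_pos: [0.5805, -0.1208, 0.0622]
eef_rot: [0.247, 3.129, -0.002]
force: [-0.7, -6.6, -2.1]
width: 0.103
finger_force: 58.3
```

Call:
apply_moves --pt "0 0 -0.04 0 -1" --pt "0 0 -0.1 0 -1" --pt "0 0 -0.2 0 -1" --pt "0 0 -0.3 0 -1" --pt "0 0 -0.34 0 -1" --pt "0 0 -0.34 0 -1"

```text
clock: 9.4
ee_pos: [0.5816, -0.1198, 0.2357]
eef_rot: [0.245, 3.124, 0.002]
force: [0.2, -1.0, -2.6]
width: 0.104
finger_force: 58.9
```

```bash
python3 mv.py R -.02 .12 .2 R
```

```text
pos [ 0.5816 -0.1198  0.2357] w 0.104 t 9.4 j7 1.65 | shift [0.4162 0.847  0.0694] turn 0.8751
```

Call:
apply_moves --pt "0.417 0.847 0.0 0.875 -1" --pt "0.417 0.847 0.0 0.875 -1" --pt "0.417 0.847 0.0 0.875 -1" --pt "0.417 0.847 0.0 0.875 -1" --pt "0.417 0.847 0.0 0.875 -1" --pt "0.417 0.847 0.0 0.875 -1" --pt "0.417 0.847 0.0 0.875 -1" --pt "0.417 0.847 0.0 0.875 -1" --pt "0.417 0.847 0.0 0.875 -1" --pt "0.417 0.847 0.0 0.875 -1"

```text
clock: 10.4
ee_pos: [0.446, 0.3095, 0.2307]
eef_rot: [-1.605, -2.7, -0.001]
force: [0.9, 0.6, -0.7]
width: 0.106
finger_force: 58.8
```

```bash
python3 mv.py R -.018 .12 .065 R
```

```text
pos [0.446  0.3095 0.2307] w 0.106 t 10.4 j7 -0.14 | shift [0.0411 0.0177 0.3313] turn 0.0
```

Call:
apply_moves --pt "0.041 0.018 0.05 0 -1" --pt "0.041 0.018 0.14 0 -1" --pt "0.041 0.018 0.23 0 -1" --pt "0.041 0.018 0.28 0 -1" --pt "0.041 0.018 0.28 0 -1" --pt "0.041 0.018 0.28 0 -1"

```text
clock: 11.0
ee_pos: [0.4456, 0.3301, 0.091]
eef_rot: [1.606, 2.7, -0.0]
force: [-0.1, 0.3, -1.2]
width: 0.106
finger_force: 58.7
```

```bash
python3 mv.py R -.018 .12 .064 R; python3 -c "
from h import *
b=snap('scene','s3')
cv2.imwrite('pics/m3.png',cv2.resize(b[170:330,320:540],None,fx=3,fy=3,interpolation=cv2.INTER_CUBIC)[:,:,::-1])"
```

```text
pos [0.4456 0.3301 0.091 ] w 0.106 t 11.0 j7 -0.1 | shift [ 0.0047 -0.0008  0.054 ] turn -0.0001
```

View pics/m3.png

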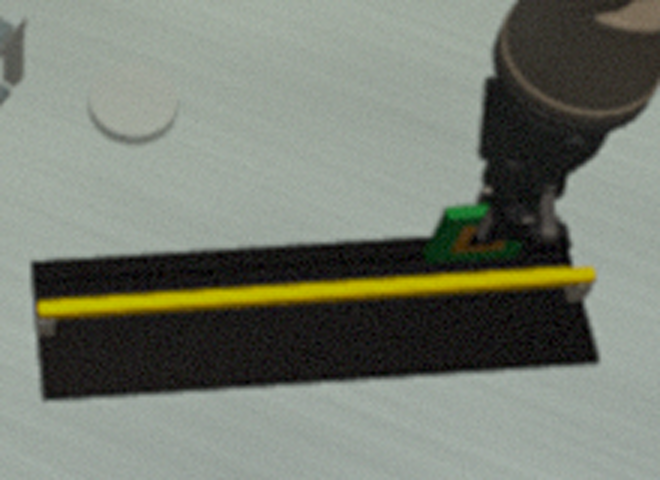

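Call:
apply_moves --pt "0.004 0 0.02 0 -1" --pt "0.004 0 0.04 0 -1" --pt "0.004 0 0.05 0 -1" --pt "0.004 0 0.054 0 -1" --pt "0.004 0 0.054 0 -1" --pt "0.004 0 0.054 0 -0.4" --pt "0.004 0 0.054 0 -0.4" --pt "0.004 0 0.054 0 -0.4"

```text
clock: 11.85
ee_pos: [0.4445, 0.3318, 0.0632]
eef_rot: [1.606, 2.7, -0.0]
force: [0.0, -0.3, -0.6]
width: 0.301
finger_force: 0.0
```

```bash
python3 mv.py R 0.004 .12 .064 R
```

```text
pos [0.4445 0.3318 0.0632] w 0.301 t 11.85 j7 -0.08 | shift [ 0.0006  0.0434 -0.0015] turn -0.0
```

Call:
apply_moves --pt "0 0.008 0 0 -0.4" --pt "0 0.016 0 0 -0.4" --pt "0 0.022 0 0 -0.4" --pt "0 0.028 0 0 -0.4" --pt "0 0.034 0 0 -0.4" --pt "0 0.04 0 0 -0.4" --pt "0 0.044 0 0 -0.4" --pt "0 0.044 0 0 -0.4" --pt "0 0.038 0 0 -0.35" --pt "0 0.034 0 0 -0.35"

```text
clock: 12.85
ee_pos: [0.459, 0.3398, 0.0633]
eef_rot: [-1.605, -2.7, 0.0]
force: [-0.2, 0.5, -0.3]
width: 0.32
finger_force: 0.0
```

Call:
apply_moves --pt "0 0 -0.03 0 -0.35" --pt "0 0 -0.08 0 -0.35" --pt "0 0 -0.15 0 -0.35" --pt "0 0 -0.25 0 -0.35" --pt "0 0 -0.33 0 -0.35" --pt "0 0 -0.33 0 -0.35"

```text
clock: 13.45
ee_pos: [0.4614, 0.3412, 0.2351]
eef_rot: [1.605, 2.698, 0.014]
force: [0.3, 0.4, 0.1]
width: 0.322
finger_force: 0.0
```

```bash
python3 mv.py C 0 .025 .24 C
```

```text
pos [0.4614 0.3412 0.2351] w 0.322 t 13.45 j7 -0.15 | shift [-1.0055 -0.2955 -0.0153] turn -0.8729
```

Call:
apply_moves --pt "-1 -0.296 0 -0.873 -0.35" --pt "-1 -0.296 0 -0.873 -0.35" --pt "-1 -0.296 0 -0.873 -0.35" --pt "-1 -0.296 0 -0.873 -0.35" --pt "-1 -0.296 0 -0.873 -0.35" --pt "-1 -0.296 0 -0.873 -0.35" --pt "-1 -0.296 0 -0.873 -0.35" --pt "-1 -0.296 0 -0.873 -0.35" --pt "-1 -0.296 0 -0.873 -0.35" --pt "-1 -0.296 0 -0.873 -0.35"

```text
clock: 14.45
ee_pos: [0.5572, -0.1195, 0.2294]
eef_rot: [0.248, 3.131, 0.001]
force: [1.0, 0.8, 0.4]
width: 0.324
finger_force: 0.0
```

```bash
python3 mv.py C 0 .025 .062 C; python3 -c "
from h import *
b=snap('scene','s4')
cv2.imwrite('pics/m4.png',cv2.resize(b[210:310,320:540],None,fx=3,fy=3,interpolation=cv2.INTER_CUBIC)[:,:,::-1])"
```

```text
pos [ 0.5572 -0.1195  0.2294] w 0.324 t 14.45 j7 1.65 | shift [-0.0442 -0.0976  0.3348] turn 0.0007
```

View pics/m4.png

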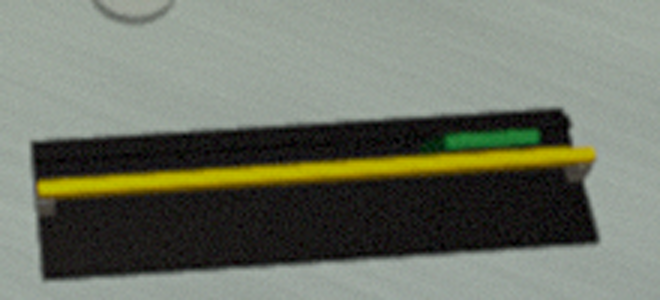

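```bash
python3 -c "
from h import *
from mv import *
a=snap('top','t4'); np.set_printoptions(suppress=True,precision=0)
b=cv2.imread('pics/s4.png')[210:310,320:540]
cv2.imwrite('pics/m5.png',np.hstack([cv2.resize(a[250:350,135:255],None,fx=3.3,fy=3.3,interpolation=cv2.INTER_CUBIC)[:,:,::-1],cv2.resize(b[20:80,100:220],None,fx=3.3,fy=3.3,interpolation=cv2.INTER_CUBIC)[:0+330] if 0 else cv2.resize(b[15:75,120:220],(396,330),interpolation=cv2.INTER_CUBIC)]))
t=np.radians(21)
for nm,P in {'lean':[(-.013+.066*np.sin(t),.008+.066*np.cos(t)),(-.013,.008)],'up':[(-.018,.074),(-.018,.008)]}.items():
  for y in(.087,.153):
    for x,z in P:
      w=(*fr(RE,x,y),z); s=w2pix('scene',[w])[0]; q=w2pix('top',[w])[0]
      print(nm,y,z,(s-[320,210])*3, (s-[440,225])*[3.96,5.5],(q-[135,250])*3.3)
"
```

```text
lean 0.087 0.06961630814881531 [451. 149.] [120. 190.] [192. 116.]
lean 0.087 0.008 [423. 160.] [ 84. 211.] [228. 158.]
lean 0.153 0.06961630814881531 [544. 143.] [243. 179.] [ 99. 163.]
lean 0.153 0.008 [512. 155.] [200. 201.] [138. 203.]
up 0.087 0.074 [444. 110.] [111. 118.] [210. 155.]
up 0.087 0.008 [422. 154.] [ 82. 200.] [231. 165.]
up 0.153 0.074 [536. 104.] [233. 108.] [115. 202.]
up 0.153 0.008 [510. 149.] [198. 190.] [141. 210.]
```

View pics/m5.png

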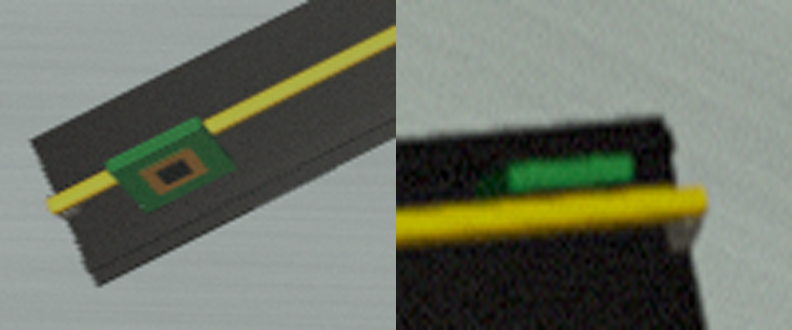

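Call:
apply_moves --pt "-0.044 -0.098 0 0 -0.35" --pt "-0.044 -0.098 0.02 0 -0.35" --pt "-0.044 -0.098 0.1 0 -0.35" --pt "-0.044 -0.098 0.19 0 -0.35" --pt "-0.044 -0.098 0.27 0 -0.35" --pt "-0.044 -0.098 0.32 0 -0.35" --pt "-0.044 -0.098 0.337 0 -0.35" --pt "-0.044 -0.098 0.337 0 -0.35"

```text
clock: 15.35
ee_pos: [0.5709, -0.1693, 0.0597]
eef_rot: [-0.249, -3.13, -0.0]
force: [0.3, -0.6, 1.3]
width: 0.327
finger_force: 0.0
```

```bash
python3 mv.py C 0 .025 .062 C
```

```text
pos [ 0.5709 -0.1693  0.0597] w 0.327 t 15.35 j7 1.86 | shift [-0.0017 -0.0034 -0.0045] turn 0.0004
```

Call:
apply_moves --pt "-0.001 -0.003 -0.004 0 -1" --pt "-0.001 -0.003 -0.004 0 -1" --pt "-0.001 -0.003 -0.004 0 -1" --pt "-0.001 -0.003 -0.004 0 -1" --pt "-0.001 -0.003 -0.04 0 -1" --pt "-0.001 -0.003 -0.1 0 -1" --pt "-0.001 -0.003 -0.2 0 -1" --pt "-0.001 -0.003 -0.3 0 -1" --pt "-0.001 -0.003 -0.34 0 -1" --pt "-0.001 -0.003 -0.34 0 -1"

```text
clock: 16.35
ee_pos: [0.5731, -0.1714, 0.2344]
eef_rot: [0.248, 3.125, 0.0]
force: [0.7, 0.9, -1.6]
width: 0.102
finger_force: 60.0
```

```bash
python3 mv.py R -.018 .04 .23 R
```

```text
pos [ 0.5731 -0.1714  0.2344] w 0.102 t 16.35 j7 1.76 | shift [0.3162 0.8265 0.0074] turn 0.873
```

Call:
apply_moves --pt "0.316 0.826 0 0.873 -1" --pt "0.316 0.826 0 0.873 -1" --pt "0.316 0.826 0 0.873 -1" --pt "0.316 0.826 0 0.873 -1" --pt "0.316 0.826 0 0.873 -1" --pt "0.316 0.826 0 0.873 -1" --pt "0.316 0.826 0 0.873 -1" --pt "0.316 0.826 0 0.873 -1" --pt "0.316 0.826 0 0.873 -1" --pt "0.316 0.826 0 0.873 -1"

```text
clock: 17.35
ee_pos: [0.4792, 0.2644, 0.2296]
eef_rot: [-1.603, -2.701, -0.0]
force: [0.2, -0.5, -0.8]
width: 0.101
finger_force: 60.0
```

```bash
python3 mv.py R -.018 .04 .09 R
```

```text
pos [0.4792 0.2644 0.2296] w 0.101 t 17.35 j7 -0.0 | shift [-0.008   0.0028  0.2791] turn 0.0013
```

Call:
apply_moves --pt "0 0.0 0.05 0 -1" --pt "0 0.0 0.14 0 -1" --pt "0 0.0 0.23 0 -1" --pt "0 0.0 0.28 0 -1" --pt "0 0.0 0.28 0 -1" --pt "0 0.0 0.28 0 -1"

```text
clock: 17.95
ee_pos: [0.4807, 0.2616, 0.0902]
eef_rot: [-1.606, -2.7, 0.001]
force: [-0.0, 0.6, -0.8]
width: 0.099
finger_force: 59.9
```

```bash
python3 mv.py R -.018 .04 .064 R
```

```text
pos [0.4807 0.2616 0.0902] w 0.099 t 17.95 j7 0.1 | shift [-0.0015  0.0028  0.0524] turn -0.0002
```

Call:
apply_moves --pt "0 0.002 0.02 0 -1" --pt "0 0.002 0.04 0 -1" --pt "0 0.002 0.048 0 -1" --pt "0 0.002 0.052 0 -1" --pt "0 0.002 0.052 0 -1" --pt "0 0.002 0.052 0 -0.4" --pt "0 0.002 0.052 0 -0.4" --pt "0 0.002 0.052 0 -0.4"

```text
clock: 18.75
ee_pos: [0.4816, 0.2624, 0.0638]
eef_rot: [1.605, 2.7, 0.0]
force: [-0.3, 0.4, 1.4]
width: 0.297
finger_force: 0.0
```

Call:
apply_moves --pt "0 0.008 0 0 -0.4" --pt "0 0.016 0 0 -0.4" --pt "0 0.022 0 0 -0.4" --pt "0 0.028 0 0 -0.4" --pt "0 0.034 0 0 -0.4" --pt "0 0.04 0 0 -0.4" --pt "0 0.044 0 0 -0.4" --pt "0 0.044 0 0 -0.4" --pt "0 0.038 0 0 -0.35" --pt "0 0.034 0 0 -0.35"

```text
clock: 19.75
ee_pos: [0.496, 0.2703, 0.0638]
eef_rot: [-1.605, -2.7, 0.001]
force: [-0.4, 0.5, 0.2]
width: 0.321
finger_force: 0.0
```

Call:
apply_moves --pt "0 0 -0.03 0 -0.35" --pt "0 0 -0.08 0 -0.35" --pt "0 0 -0.15 0 -0.35" --pt "0 0 -0.25 0 -0.35" --pt "0 0 -0.33 0 -0.35" --pt "0 0 -0.33 0 -0.35"

```text
clock: 20.35
ee_pos: [0.4986, 0.2713, 0.2354]
eef_rot: [1.605, 2.698, 0.013]
force: [-0.7, 0.1, -0.4]
width: 0.326
finger_force: 0.0
```

```bash
python3 mv.py C 0 -.025 .24 C
```

```text
pos [0.4986 0.2713 0.2354] w 0.326 t 20.35 j7 0.02 | shift [-0.9264 -0.3551 -0.0141] turn -0.8731
```

Call:
apply_moves --pt "-0.926 -0.355 0 -0.873 -0.35" --pt "-0.926 -0.355 0 -0.873 -0.35" --pt "-0.926 -0.355 0 -0.873 -0.35" --pt "-0.926 -0.355 0 -0.873 -0.35" --pt "-0.926 -0.355 0 -0.873 -0.35" --pt "-0.926 -0.355 0 -0.873 -0.35" --pt "-0.926 -0.355 0 -0.873 -0.35" --pt "-0.926 -0.355 0 -0.873 -0.35" --pt "-0.926 -0.355 0 -0.873 -0.35" --pt "-0.926 -0.355 0 -0.873 -0.35"

```text
clock: 21.35
ee_pos: [0.5577, -0.1936, 0.2299]
eef_rot: [0.249, 3.131, 0.0]
force: [0.5, 0.5, -0.9]
width: 0.327
finger_force: 0.0
```

Call:
apply_moves --pt "0 0 0 0 -0.35" --pt "0 0 0 0 -0.35" --pt "0 0 0 0 -0.35"

```text
clock: 21.65
ee_pos: [0.5579, -0.1906, 0.2291]
eef_rot: [-0.247, -3.132, -0.001]
force: [0.1, -0.1, 0.6]
width: 0.325
finger_force: 0.0
```

```bash
python3 mv.py C 0 -.025 .062 C; python3 -c "
from h import *
b=snap('scene','s6');a=snap('top','t6')
cv2.imwrite('pics/m6.png',np.hstack([cv2.resize(b[110:310,150:350],(400,400)),cv2.resize(a[200:360,140:340],None,fx=2,fy=2.5)])[:,:,::-1])"
```

```text
pos [ 0.5579 -0.1906  0.2291] w 0.325 t 21.65 j7 1.81 | shift [-0.0206 -0.0575  0.3343] turn 0.0015
```

View pics/m6.png

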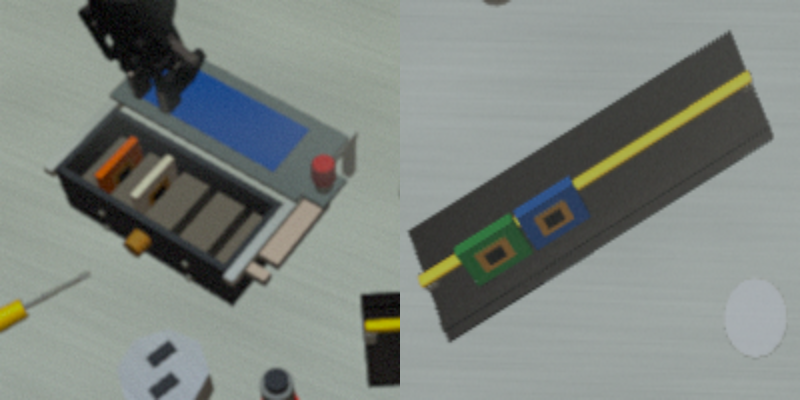

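Call:
apply_moves --pt "-0.02 -0.057 0 0.001 -0.35" --pt "-0.02 -0.057 0.02 0.001 -0.35" --pt "-0.02 -0.057 0.1 0.001 -0.35" --pt "-0.02 -0.057 0.19 0.001 -0.35" --pt "-0.02 -0.057 0.27 0.001 -0.35" --pt "-0.02 -0.057 0.32 0.001 -0.35" --pt "-0.02 -0.057 0.334 0.001 -0.35" --pt "-0.02 -0.057 0.334 0.001 -0.35"

```text
clock: 22.55
ee_pos: [0.5632, -0.2205, 0.0615]
eef_rot: [-0.249, -3.13, -0.0]
force: [1.0, 0.1, 0.6]
width: 0.323
finger_force: 0.0
```

```bash
python3 mv.py C 0 -.025 .062 C
```

```text
pos [ 0.5632 -0.2205  0.0615] w 0.323 t 22.55 j7 1.98 | shift [-0.0008  0.0002 -0.001 ] turn 0.0004
```

Call:
apply_moves --pt "0 0 0 0 -1" --pt "0 0 0 0 -1" --pt "0 0 0 0 -1" --pt "0 0 0 0 -1" --pt "0 0 -0.04 0 -1" --pt "0 0 -0.1 0 -1" --pt "0 0 -0.2 0 -1" --pt "0 0 -0.3 0 -1" --pt "0 0 -0.34 0 -1" --pt "0 0 -0.34 0 -1"

```text
clock: 23.55
ee_pos: [0.5648, -0.2219, 0.2361]
eef_rot: [0.25, 3.125, -0.0]
force: [0.2, -0.2, -2.3]
width: 0.106
finger_force: 58.7
```

```bash
python3 mv.py R -.018 -.045 .23 R
```

```text
pos [ 0.5648 -0.2219  0.2361] w 0.106 t 23.55 j7 1.87 | shift [0.2128 0.7939 0.0111] turn 0.872
```

Call:
apply_moves --pt "0.213 0.794 0 0.872 -1" --pt "0.213 0.794 0 0.872 -1" --pt "0.213 0.794 0 0.872 -1" --pt "0.213 0.794 0 0.872 -1" --pt "0.213 0.794 0 0.872 -1" --pt "0.213 0.794 0 0.872 -1" --pt "0.213 0.794 0 0.872 -1" --pt "0.213 0.794 0 0.872 -1" --pt "0.213 0.794 0 0.872 -1" --pt "0.213 0.794 0 0.872 -1"

```text
clock: 24.55
ee_pos: [0.5193, 0.1946, 0.2309]
eef_rot: [-1.593, -2.706, -0.0]
force: [0.4, -0.3, -1.0]
width: 0.103
finger_force: 58.8
```

Call:
apply_moves --pt "0 0.0 0.05 0 -1" --pt "0 0.0 0.14 0 -1" --pt "0 0.0 0.23 0 -1" --pt "0 0.0 0.26 0 -1" --pt "0 0.0 0.26 0 -1" --pt "0 0.0 0.26 0 -1"

```text
clock: 25.15
ee_pos: [0.522, 0.1876, 0.1031]
eef_rot: [1.606, 2.7, 0.001]
force: [0.5, 0.1, -0.4]
width: 0.102
finger_force: 58.8
```

```bash
python3 mv.py R -.018 -.045 .064 R
```

```text
pos [0.522  0.1876 0.1031] w 0.102 t 25.15 j7 0.32 | shift [-0.0019  0.0009  0.0782] turn -0.0003
```

Call:
apply_moves --pt "0 0.001 0.03 0 -1" --pt "0 0.001 0.06 0 -1" --pt "0 0.001 0.074 0 -1" --pt "0 0.001 0.078 0 -1" --pt "0 0.001 0.078 0 -1" --pt "0 0.001 0.078 0 -0.4" --pt "0 0.001 0.078 0 -0.4" --pt "0 0.001 0.078 0 -0.4"

```text
clock: 25.95
ee_pos: [0.5217, 0.1878, 0.0626]
eef_rot: [-1.605, -2.7, 0.0]
force: [0.6, -0.6, 0.2]
width: 0.3
finger_force: 0.0
```

Call:
apply_moves --pt "0 0.008 0 0 -0.4" --pt "0 0.016 0 0 -0.4" --pt "0 0.022 0 0 -0.4" --pt "0 0.028 0 0 -0.4" --pt "0 0.034 0 0 -0.4" --pt "0 0.04 0 0 -0.4" --pt "0 0.044 0 0 -0.4" --pt "0 0.044 0 0 -0.4" --pt "0 0.038 0 0 -0.35" --pt "0 0.034 0 0 -0.35"

```text
clock: 26.95
ee_pos: [0.5362, 0.1957, 0.0628]
eef_rot: [-1.605, -2.7, 0.001]
force: [-0.6, -0.6, -1.3]
width: 0.324
finger_force: 0.0
```

Call:
apply_moves --pt "0 0 -0.03 0 -0.35" --pt "0 0 -0.08 0 -0.35" --pt "0 0 -0.15 0 -0.35" --pt "0 0 -0.25 0 -0.35" --pt "0 0 -0.33 0 -0.35" --pt "0 0 -0.33 0 -0.35"

```text
clock: 27.55
ee_pos: [0.5389, 0.1964, 0.2342]
eef_rot: [1.605, 2.697, 0.012]
force: [0.3, -0.3, -0.3]
width: 0.328
finger_force: 0.0
```

```bash
python3 mv.py C 0 -.075 .24 C
```

```text
pos [0.5389 0.1964 0.2342] w 0.328 t 27.55 j7 0.22 | shift [-0.8354 -0.4153 -0.0158] turn -0.8732
```

Call:
apply_moves --pt "-0.835 -0.415 0 -0.873 -0.35" --pt "-0.835 -0.415 0 -0.873 -0.35" --pt "-0.835 -0.415 0 -0.873 -0.35" --pt "-0.835 -0.415 0 -0.873 -0.35" --pt "-0.835 -0.415 0 -0.873 -0.35" --pt "-0.835 -0.415 0 -0.873 -0.35" --pt "-0.835 -0.415 0 -0.873 -0.35" --pt "-0.835 -0.415 0 -0.873 -0.35" --pt "-0.835 -0.415 0 -0.873 -0.35" --pt "-0.835 -0.415 0 -0.873 -0.35"

```text
clock: 28.55
ee_pos: [0.5532, -0.2724, 0.2289]
eef_rot: [0.25, 3.131, -0.0]
force: [0.2, 0.7, 0.9]
width: 0.326
finger_force: 0.0
```

Call:
apply_moves --pt "0 0 0 0 -0.35" --pt "0 0 0 0 -0.35" --pt "0 0 0 0 -0.35"

```text
clock: 28.85
ee_pos: [0.5538, -0.2691, 0.2282]
eef_rot: [0.248, 3.132, 0.001]
force: [-0.4, -0.6, 0.5]
width: 0.321
finger_force: 0.0
```

```bash
python3 mv.py C 0 -.075 .062 C; python3 -c "
from h import *
b=snap('scene','s7');a=snap('top','t7')
cv2.imwrite('pics/m7.png',np.hstack([cv2.resize(b[110:310,150:350],(400,400)),cv2.resize(a[200:360,140:340],None,fx=2,fy=2.5)])[:,:,::-1])"
```

```text
pos [ 0.5538 -0.2691  0.2282] w 0.321 t 28.85 j7 1.98 | shift [-0.0038 -0.0011  0.3323] turn 0.0013
```

View pics/m7.png

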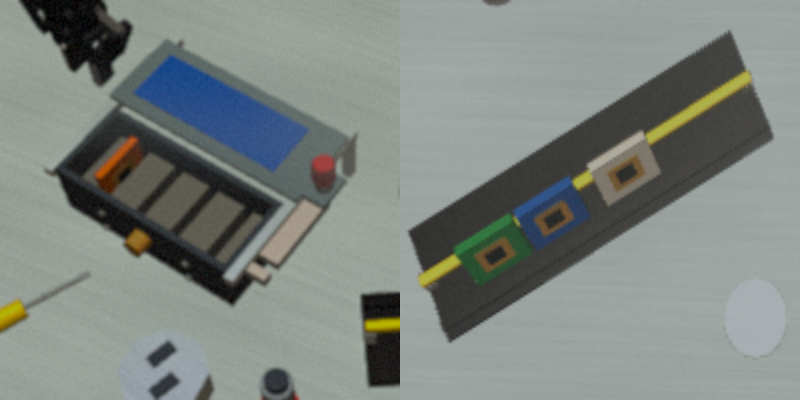

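Call:
apply_moves --pt "-0.003 -0.001 0.02 0.001 -0.35" --pt "-0.003 -0.001 0.1 0.001 -0.35" --pt "-0.003 -0.001 0.19 0.001 -0.35" --pt "-0.003 -0.001 0.27 0.001 -0.35" --pt "-0.003 -0.001 0.32 0.001 -0.35" --pt "-0.003 -0.001 0.332 0.001 -0.35" --pt "-0.003 -0.001 0.332 0.001 -0.35"

```text
clock: 29.65
ee_pos: [0.5549, -0.2703, 0.0612]
eef_rot: [-0.25, -3.13, -0.0]
force: [0.5, 0.3, 0.5]
width: 0.329
finger_force: 0.0
```

```bash
python3 mv.py C 0 -.075 .062 C
```

```text
pos [ 0.5549 -0.2703  0.0612] w 0.329 t 29.65 j7 2.09 | shift [-0.0013  0.0011 -0.0016] turn -0.0001
```

Call:
apply_moves --pt "0 0.001 0 0 -1" --pt "0 0.001 0 0 -1" --pt "0 0.001 0 0 -1" --pt "0 0.001 0 0 -1" --pt "0 0 -0.04 0 -1" --pt "0 0 -0.1 0 -1" --pt "0 0 -0.2 0 -1" --pt "0 0 -0.3 0 -1" --pt "0 0 -0.34 0 -1" --pt "0 0 -0.34 0 -1"

```text
clock: 30.65
ee_pos: [0.5565, -0.2714, 0.236]
eef_rot: [0.25, 3.125, -0.001]
force: [0.9, -0.3, -2.3]
width: 0.107
finger_force: 58.8
```

```bash
python3 mv.py R -.018 -.125 .23 R
```

```text
pos [ 0.5565 -0.2714  0.236 ] w 0.107 t 30.65 j7 1.98 | shift [0.1144 0.7677 0.0111] turn 0.8721
```

Call:
apply_moves --pt "0.114 0.768 0 0.872 -1" --pt "0.114 0.768 0 0.872 -1" --pt "0.114 0.768 0 0.872 -1" --pt "0.114 0.768 0 0.872 -1" --pt "0.114 0.768 0 0.872 -1" --pt "0.114 0.768 0 0.872 -1" --pt "0.114 0.768 0 0.872 -1" --pt "0.114 0.768 0 0.872 -1" --pt "0.114 0.768 0 0.872 -1" --pt "0.114 0.768 0 0.872 -1"

```text
clock: 31.65
ee_pos: [0.5591, 0.1215, 0.2308]
eef_rot: [-1.597, -2.704, 0.001]
force: [0.4, -0.3, -1.4]
width: 0.105
finger_force: 58.9
```

Call:
apply_moves --pt "0 0.0 0.0 0 -1" --pt "0 0.0 0.05 0 -1" --pt "0 0.0 0.14 0 -1" --pt "0 0.0 0.23 0 -1" --pt "0 0.0 0.25 0 -1" --pt "0 0.0 0.25 0 -1" --pt "0 0.0 0.25 0 -1"

```text
clock: 32.35
ee_pos: [0.561, 0.1168, 0.1085]
eef_rot: [1.606, 2.698, 0.002]
force: [0.3, 0.7, -1.4]
width: 0.096
finger_force: 58.8
```

```bash
python3 mv.py R -.018 -.125 .064 R
```

```text
pos [0.561  0.1168 0.1085] w 0.096 t 32.35 j7 0.52 | shift [-0.0003 -0.0001  0.089 ] turn -0.0011
```

Call:
apply_moves --pt "0 0 0.04 0 -1" --pt "0 0 0.07 0 -1" --pt "0 0 0.084 0 -1" --pt "0 0 0.088 0 -1" --pt "0 0 0.088 0 -1" --pt "0 0 0.088 0 -0.4" --pt "0 0 0.088 0 -0.4" --pt "0 0 0.088 0 -0.4"

```text
clock: 33.15
ee_pos: [0.5602, 0.1176, 0.0632]
eef_rot: [1.605, 2.7, 0.001]
force: [-0.7, 0.7, -0.5]
width: 0.298
finger_force: 0.0
```

Call:
apply_moves --pt "0 0.008 0 0 -0.4" --pt "0 0.016 0 0 -0.4" --pt "0 0.022 0 0 -0.4" --pt "0 0.028 0 0 -0.4" --pt "0 0.034 0 0 -0.4" --pt "0 0.04 0 0 -0.4" --pt "0 0.044 0 0 -0.4" --pt "0 0.044 0 0 -0.4" --pt "0 0.038 0 0 -0.35" --pt "0 0.034 0 0 -0.35"

```text
clock: 34.15
ee_pos: [0.5744, 0.1254, 0.0628]
eef_rot: [-1.605, -2.7, 0.0]
force: [-0.3, 0.3, -0.6]
width: 0.329
finger_force: 0.0
```

Call:
apply_moves --pt "0 0 -0.03 0 -0.35" --pt "0 0 -0.08 0 -0.35" --pt "0 0 -0.15 0 -0.35" --pt "0 0 -0.25 0 -0.35" --pt "0 0 -0.33 0 0.2" --pt "0 0 -0.33 0 0.2"

```text
clock: 34.75
ee_pos: [0.5772, 0.1256, 0.2342]
eef_rot: [1.604, 2.696, 0.011]
force: [1.0, -0.5, -0.7]
width: 0.594
finger_force: 0.0
```

```bash
python3 mv.py C -.09 .147 .22 C
```

```text
pos [0.5772 0.1256 0.2342] w 0.594 t 34.75 j7 0.42 | shift [-0.2129 -0.287   0.0261] turn -0.8732
```

Call:
apply_moves --pt "-0.213 -0.287 0 -0.873 0.2" --pt "-0.213 -0.287 0 -0.873 0.2" --pt "-0.213 -0.287 0 -0.873 0.2" --pt "-0.213 -0.287 0 -0.873 0.2" --pt "-0.213 -0.287 0 -0.873 0.2" --pt "-0.213 -0.287 0 -0.873 0.2" --pt "-0.213 -0.287 0 -0.873 0.2" --pt "-0.213 -0.287 0 -0.873 0.2" --pt "-0.213 -0.287 0 -0.873 0.2" --pt "-0.213 -0.287 0 -0.873 0.2"

```text
clock: 35.75
ee_pos: [0.4997, -0.0363, 0.2279]
eef_rot: [-0.252, -3.131, 0.0]
force: [-0.0, 0.1, 0.5]
width: 0.601
finger_force: 0.0
```

```bash
python3 mv.py W .5027 -.037 .114 C; python3 -c "
from h import *
b=snap('scene','s8');a=snap('top','t8')
cv2.imwrite('pics/m8.png',np.hstack([cv2.resize(b[110:310,150:350],(400,400)),cv2.resize(a[200:360,140:340],None,fx=2,fy=2.5)])[:,:,::-1])"
```

```text
pos [ 0.4997 -0.0363  0.2279] w 0.601 t 35.75 j7 1.48 | shift [-0.0062 -0.0004  0.2277] turn -0.0013
```

View pics/m8.png

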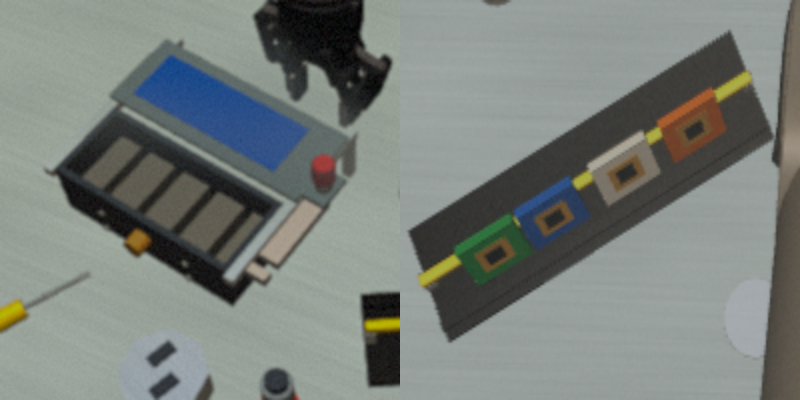

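Call:
apply_moves --pt "-0.005 0 0.08 0 0.2" --pt "-0.005 0 0.17 0 0.2" --pt "-0.005 0 0.22 0 0.2" --pt "-0.005 0 0.228 0 0.2" --pt "-0.005 0 0.228 0 0.2" --pt "-0.005 0 0.228 0 -1" --pt "-0.005 0 0.228 0 -1" --pt "-0.005 0 0.228 0 -1" --pt "-0.005 0 0.228 0 -1" --pt "-0.005 0 0.228 0 -1"

```text
clock: 36.85
ee_pos: [0.5033, -0.0375, 0.1156]
eef_rot: [0.249, 3.129, 0.001]
force: [-1.1, -5.0, 11.2]
width: 0.294
finger_force: 58.3
```

Call:
apply_moves --pt "0 0 -0.01 0 -1" --pt "0 0 -0.02 0 -1" --pt "0 0 -0.028 0 -1" --pt "0 0 -0.028 0 -1" --pt "0 0 -0.028 0 -1"

```text
clock: 37.35
ee_pos: [0.5028, -0.0374, 0.1289]
eef_rot: [0.249, 3.129, -0.0]
force: [3.7, -5.0, -7.9]
width: 0.295
finger_force: 59.3
```

```bash
python3 mv.py W .6108 -.055 .13 C
```

```text
pos [ 0.5028 -0.0374  0.1289] w 0.295 t 37.35 j7 1.61 | shift [-0.2188 -0.0006 -0.0017] turn 0.0002
```

Call:
apply_moves --pt "-0.03 0 -0.001 0 -1" --pt "-0.06 0 -0.001 0 -1" --pt "-0.09 0 -0.001 0 -1" --pt "-0.12 0 -0.001 0 -1" --pt "-0.15 0 -0.001 0 -1" --pt "-0.18 0 -0.001 0 -1" --pt "-0.205 0 -0.001 0 -1" --pt "-0.222 0 -0.001 0 -1" --pt "-0.222 0 -0.001 0 -1" --pt "-0.222 0 -0.001 0 -1"

```text
clock: 38.35
ee_pos: [0.6115, -0.0551, 0.1287]
eef_rot: [-0.25, -3.131, 0.001]
force: [-0.7, -6.7, -9.3]
width: 0.291
finger_force: 59.5
```

Call:
apply_moves --pt "0 0 0.012 0 -1" --pt "0 0 0.026 0 -1" --pt "0 0 0.026 0 -1" --pt "0 0 0.026 0 0.2" --pt "0 0 0.026 0 0.2" --pt "0 0 0.026 0 0.2" --pt "0 0 -0.1 0 0.2" --pt "0 0 -0.2 0 0.2" --pt "0 0 -0.25 0 0.2" --pt "0 0 -0.25 0 0.2"

```text
clock: 39.35
ee_pos: [0.6141, -0.0547, 0.2591]
eef_rot: [0.248, 3.124, 0.003]
force: [0.7, -0.9, -0.8]
width: 0.597
finger_force: 0.0
```

Call:
apply_moves --pt "0.3 -0.3 0 0 0.2" --pt "0.3 -0.3 0 0 0.2" --pt "0.3 -0.3 0 0 0.2" --pt "0.3 -0.3 0 0 0.2" --pt "0.3 -0.3 0 0 0.2" --pt "0.3 -0.3 0 0 0.2" --pt "0.3 -0.3 0 0 0.2"

```text
clock: 40.05
ee_pos: [0.4408, -0.1782, 0.2537]
eef_rot: [0.248, 3.131, 0.001]
force: [0.2, 0.0, -0.2]
width: 0.603
finger_force: 0.0
```

```bash
python3 -c "
from h import *
b=snap('scene','s9');a=snap('top','t9')
cv2.imwrite('pics/m9.png',np.hstack([cv2.resize(b[110:310,150:350],(400,400)),cv2.resize(a[200:360,140:400],(400,400))])[:,:,::-1])
def c(im):
  m=(im[:,:,0]>120)&(im[:,:,1]<60)&(im[:,:,2]<60); m[:, :320]&=False
  ys,xs=np.nonzero(m[150:300,340:480] if 0 else m); return len(xs),np.median(xs),np.median(ys)
a0=cv2.imread('pics/s0.png')[:,:,::-1]
f=lambda im:(lambda m:(m.sum(),*[v.mean().round(2) for v in np.nonzero(m)]))((im[215:250,265:300,0]>120)&(im[215:250,265:300,1]<70))
print(f(a0),f(b))"
```

```text
(np.int64(82), np.float64(13.1), np.float64(15.27)) (np.int64(82), np.float64(13.13), np.float64(15.17))
```

View pics/m9.png

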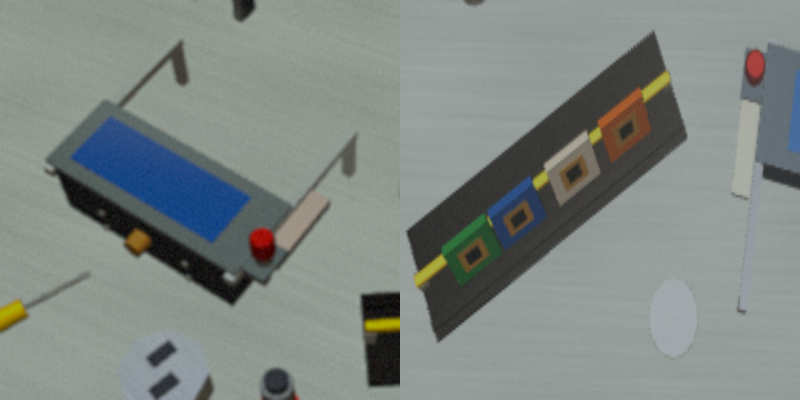

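The cover is shut, the knob is back at its starting pixel position, and all four plates lean on the rail. Handing the job in.

```bash
python3 -c "
from plant import ctrl; print(ctrl.close_job())"
```

```text
the job is handed in; nothing more can be done
None
```

I handed the job in at about 40 s on the robot clock: the last pictures show all four plates leaning on the yellow rail, the cover shut and the knob back at its starting position, but the hand-in returned no verdict.

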